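Hang a roller carrier on the gravity rail

ROBOT

A 6-joint arm with a two-finger parallel gripper is mounted at the origin on the work surface. World frame = base frame: x ahead of the robot, y to its left, z up, the work surface at z = 0. Lengths are in m, angles in rad, forces in N, time in s.
With the tool pointing down it reaches from about 0.25 to 0.725 m from the base axis. Payload 4 kg.
Tool frame: the origin (TCP) lies on the centre line of the jaws, within the pads' length; the fingertips stand ahead of it and the grasp point (between the pads) lies 11 mm behind it (bot.tip_extent is the z of the fingertips in the tool frame, in m); z points along the fingers, y is the direction in which the jaws open and shut (so a half turn about z gives the same grasp; the last joint's range is limited). The gripper opens to 85 mm and grips with 20 to 120 N. Pads are 22 mm wide; open, the fingers measure 114 mm over their backs; the gripper's body (76 mm by 85 mm) begins 54 mm behind the grasp point. The pads swing forward as they close: fully open they stand 13 mm farther back than shut.
Start: joints at [1.313, 0.241, 0.005, 1.335, 0, 1.571], TCP at [0.127, 0.483, 0.239] pointing down, gripper open.
Joint ranges: [-2.72, 2.72], [-1.05, 1.87], [-1.09, 1.28], [-1.99, 2.15], [-1.42, 1.44], [-3.14, 3.14]. Speed limits (rad/s): [2.79, 2.79, 3.14, 3.14, 3.14, 3.14].

INTERFACE

Orientations are given as a unit quaternion [x, y, z, w].
In Python, from workcell import bot gives the robot as it stands.
- The arm moves only by the shell command python3 -m jog 'ROWS'. ROWS is JSON, a list that holds one entry, the list of rows, each a list of 7 numbers: the shift along the world's x, y, z in m, then the turn, a rotation vector about the world's x, y, z in degrees, then the closure in counts, from 0 (fully open) to 255 (shut). In form: [[[tx, ty, tz, ax, ay, az, fingers], ...]]. A call has 1 to 10 rows; each row is the pose to reach, as a shift and turn from the pose commanded when the call began; what a row does not reach only later rows make up. A row lasts 1/12 s, in which the tool goes at most 41.7 mm and 7.16 degrees, less where a joint would pass 70% of its speed; a pose out of reach is approached as far as the arm can. A call with a gripper value outside its range is refused whole. The fingers move at their own pace and stop on an object; the grip force is fixed at half the most. Time passes only in rows, so rows that repeat a pose let the fingers close. It gives the time, the measured TCP pose, the force and the opening at its end, in the units of the state.
- bot.get_obs(): the state, without advancing time (a new reading comes with each control period).
- bot.camera(name): name is "scene" or "top"; returns the picture (384x512x3 uint8, blue, green, red); there is no depth.
- bot.camera_model(name): a dict with "K" (3x3 intrinsics, pixels), "k1" (the pictures are not rectified: a ray, as slopes to the right and down, at radius r is drawn at 1 + k1 r^2 times it, then the intrinsics apply), "T" (4x4, takes a point from camera to world coordinates). Camera axes: x right, y down, z forward; pixel columns grow to the right and rows downward; lengths in m; the calibration is good to about 2 mm. A picture is of the moment at which its call begins. camera_model takes no time and is no camera call.
- bot.job_done(): hands the job in, once; it reports no verdict.
The state is a dict: "clock": time; "joint_pos": joint angles; "joint_vel": joint speeds; "tau": joint torques, N m; "eef_pos": TCP position; "tool_rot": TCP orientation; "ft_force": force on the tool from outside, world axes, zero at the start; "ft_torque": the same for the moment, N m; "grip_width": finger opening in m.
Only numpy, scipy, OpenCV 4.12 (cv2) and the standard library are available. Lean on these libraries where they do the work, as an engineer would, in place of code of your own. Each camera call takes 0.05 s, during which the arm holds its last target. There are 200 camera calls.

TASK

The roller carrier lies on its back on the bench. Stand it upright on its wooden block on the bench and let go of it; then take it again, hang its two rollers on the upper half of the sloping bar and let go there, so that it rolls down and comes to rest against the stop. Set it down gently both times without dropping it, and leave the other things where they are.

Things in the scene. Friction and masses are not known exactly. Their poses are not given: they have to be found in the camera images.
- carrier: Roller carrier, a C seen from the side, 198 mm tall, 0.27-0.42 kg, stands on its block. Frame: z up as it stands or hangs, x to the C's open side, y along the rail. Origin: centre of the block's underside. Centre of mass about (0, 0, 66) mm. At the start it lies on its back: x up, z level, pointing to the robot's left or up to 40 degrees ahead of that, origin 36 mm above the bench.
- block (a point): Centre of the carrier's pale wooden bottom block (carrier frame 8, 0, 25 mm), carrier axes. The block spans x -36..52, y -27..27, z 0..50 mm. From its rear edge an aluminium back plate, 40 mm wide, x -36..-30, rises to z 162, and carries a top plate x -36..16, y -34..34, z 156..162.
- hook (a point): Carrier frame (0, 0, 130) mm, carrier axes: midway between two free-turning grey rollers under the top plate, at the bottom of their hubs; lies on top of the bar when hung. Roller axles along x at y -17 and +17, z 140; hub radius 10, x -9..9; flanges radius 15, x 9..12 and -12..-9. Open space of the C, entered by the bar from +x: z 50 (block) to 125 (flanges).
- grip (a point): Centre of the black grip block on top of the carrier (carrier frame 0, 0, 180 mm): 20 mm across x, 34 mm across y, z 162..198.
- stand: Fixed plywood foot board of the rail, 90 x 440 x 15 mm. Origin: centre of its underside, on the bench; y along the rail to its low end, z up, x level, across the rail, away from the robot. A round steel bar, diameter 12, length 370 mm, runs straight above its centre line, on 16 mm upright posts at y -180 and +180; between the posts only the bar and the stop are above the board.
- bar (a point): Point on the bench under the bar's middle (same as the stand's origin and axes). The bar sinks 0.12 rad towards +y. Its height is set by hand and not reported: above this point the bar's top is anywhere from 180 to 220 mm above the bench. Hung, the carrier has its block under the bar and its back plate beside it; its rollers are lightly braked and take 1 to 3 s down to the stop.
- stop (a point): Point on the bench at stand y = +140 mm (stand axes), below the uphill face of the stop: a steel plate square to the bar, 50 mm wide, about 50 mm above the bar. The carrier's top plate meets it, so the hook point rests about 37 mm short of this point along y.
- blanks: Bystander: stack of plywood blanks, 90 x 90 x 24 mm; origin at the centre of its underside. Leave alone.
- tray: Bystander: small open plastic tray, 90 x 70 x 30 mm; origin at the centre of its underside. Leave alone.
- rule: Bystander: flat steel bar, 200 x 30 x 5 mm along its x; origin at the centre of its underside. Leave alone.
- cubby: Bystander: plywood pigeonhole box, 80 x 200 x 140 mm high; origin at the centre of its underside. Leave alone.
Things that resemble listed ones, but are neither listed nor needed, are in the scene too. Leave any blue look-alike of the carrier alone.

How it is judged:
By the outcome, as a careful person would: the job done as asked, in the order asked, and still so for the second after the job is handed in, with the robot touching nothing.
It also fails if it takes over 64 s, if anything falls off the work surface, if the arm or the gripper's body presses on something with over 40 N, if the wrist force passes 120 N, or if a joint passes its speed limit or range.

## Working session

There is one attempt and no reset: what is moved stays moved. The work goes in short steps, Python scripts to look and compute and a shell command to move; the robot and the scene stay as the last step left them, time stands still between calls to the robot, and variables do not carry over. Pictures are saved under pics/ and viewed, about 8 in all and at most 12, crops included, and the job is handed in when it is done.

```bash
mkdir -p pics; ls; python3 - <<'E'
from workcell import bot
import cv2,numpy as np
for n in("scene","top"):
    im=bot.camera(n); cv2.imwrite(f"pics/{n}0.png",im)
    m=bot.camera_model(n); print(n,np.round(m["K"],1).tolist(),m["k1"],np.round(m["T"],3).tolist())
o=bot.get_obs(); print(o["clock"],o["eef_pos"],o["tool_rot"],o["ft_force"],o["grip_width"],bot.tip_extent)
E
```

```text
pics
scene [[360.2, 0.0, 256.0], [0.0, 360.2, 196.7], [0.0, 0.0, 1.0]] -0.08898741211163047 [[0.647, 0.476, -0.596, 1.279], [0.762, -0.381, 0.523, -0.863], [0.022, -0.793, -0.609, 0.851], [0.0, 0.0, 0.0, 1.0]]
top [[420.0, 0.0, 254.7], [0.0, 420.0, 192.2], [0.0, 0.0, 1.0]] -0.10757258072243053 [[-0.022, -0.998, 0.058, 0.406], [-0.999, 0.024, 0.025, -0.198], [-0.026, -0.058, -0.998, 1.525], [0.0, 0.0, 0.0, 1.0]]
0.1 [0.12734091 0.48294917 0.23850992] [ 1.28538338e-01  9.91704100e-01 -9.26637396e-04 -1.20867321e-04] [ 0.22785793 -0.35233515 -0.02040707] 0.08528974880908052 0.008
```

View pics/scene0.png

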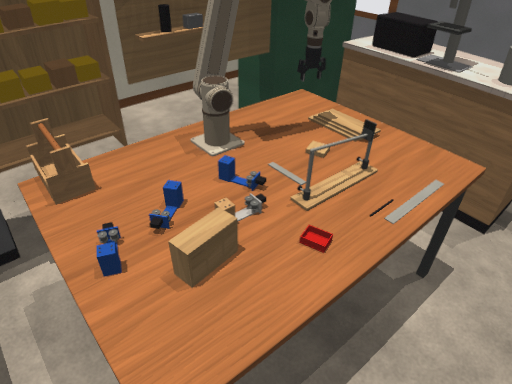

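View pics/top0.png

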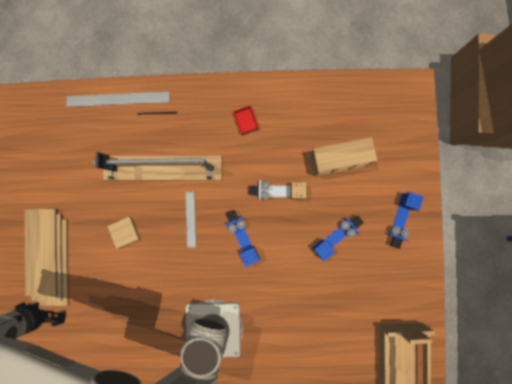

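The scene view shows the only pale-block carrier lying at about (238,208). In the top view its block is at (299,191) and its grip at (253,190). The three blue carriers, at top (242,240), (337,237) and (405,218), are look-alikes. The rail runs from its high end at (207,165) to the stop and low end at (103,160). I'll confirm with enlarged crops.

```bash
cat > h.py <<'E'
import numpy as np,cv2
from workcell import bot
def ray(n,uv):
    m=bot.camera_model(n);K=np.array(m["K"]);T=np.array(m["T"])
    d=(np.array(uv,float)-K[:2,2])/K[0,0]; s=d.copy()
    for _ in range(20): s=d/(1+m["k1"]*(s@s))
    return T[:3,3],T[:3,:3]@np.r_[s,1]
def on(n,uv,z):
    o,d=ray(n,uv); return o+d*(z-o[2])/d[2]
def proj(n,p):
    m=bot.camera_model(n);K=np.array(m["K"]);T=np.array(m["T"])
    q=T[:3,:3].T@(np.array(p)-T[:3,3]); s=q[:2]/q[2]; s=s*(1+m["k1"]*(s@s)); return K[:2,:2]@s+K[:2,2]
def tri(uv1,uv2):
    a,d=ray("top",uv1);b,e=ray("scene",uv2)
    t=np.linalg.lstsq(np.c_[d,-e],b-a,rcond=None)[0]
    p,q=a+d*t[0],b+e*t[1]; return (p+q)/2,np.linalg.norm(p-q)
def crop(im,x0,y0,x1,y1,f,tick=10):
    c=cv2.resize(im[y0:y1,x0:x1],None,fx=f,fy=f,interpolation=cv2.INTER_CUBIC)
    for x in range(-(-x0//tick)*tick,x1,tick):
        cv2.line(c,((x-x0)*f,0),((x-x0)*f,5),(0,255,255),1); cv2.putText(c,str(x),((x-x0)*f,14),0,.35,(0,255,255))
    for y in range(-(-y0//tick)*tick,y1,tick):
        cv2.line(c,(0,(y-y0)*f),(5,(y-y0)*f),(0,255,255),1); cv2.putText(c,str(y),(6,(y-y0)*f+4),0,.35,(0,255,255))
    return c
E
python3 - <<'E'
from h import *
t=cv2.imread("pics/top0.png");s=cv2.imread("pics/scene0.png")
a=crop(t,90,140,320,210,3); b=crop(s,205,185,280,225,5)[:200]; c=crop(s,285,115,385,210,4,10)[:]
out=np.zeros((600,800,3),np.uint8); out[:210,:690]=a; out[215:415,:375]=b; out[215:595,380:780]=c
cv2.imwrite("pics/c1.png",out)
E
```

```text
(no output)
```

View pics/c1.png

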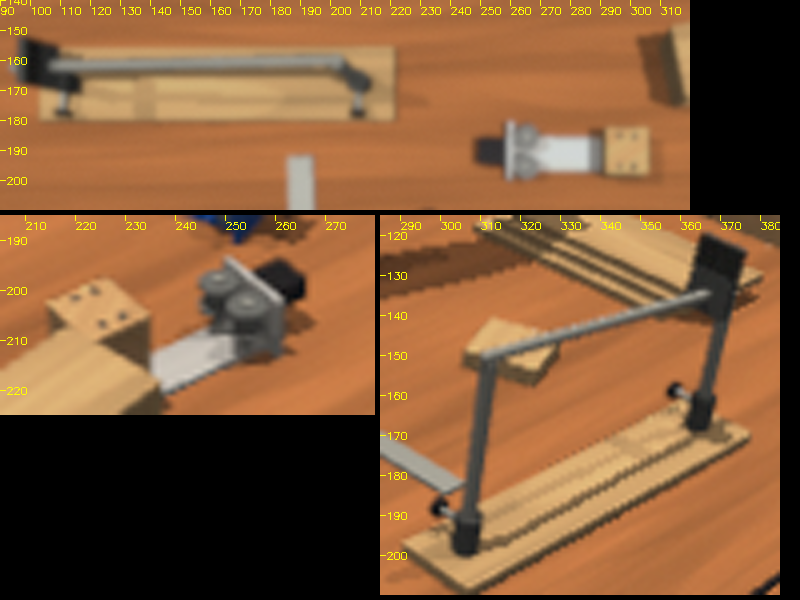

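```bash
python3 - <<'E'
from h import *
np.set_printoptions(precision=4,suppress=True)
B=on("top",(299.2,190.3),.088); G=on("top",(253,190.5),.046)
d=(G-B)[:2]; print("block",B,"grip",G,"dist",np.linalg.norm(d),"ang from +y toward +x",np.degrees(np.arctan2(d[0],d[1])))
for p in [(292,182.3),(306.3,182.3),(306.3,198.3),(292,198.3)]: print(on("top",p,.088))
P=[on("top",p,.015) for p in[(103.3,180),(221.7,179.7),(222,155.3)]]
print("board",P,np.linalg.norm(P[0]-P[1]),np.linalg.norm(P[1]-P[2]))
O=(P[0]+P[2])/2; O[2]=0
y=(P[0]-P[1]);y[2]=0;y/=np.linalg.norm(y);x=np.array([y[1],-y[0],0]);print("stand O",O,"y",y,"x",x)
for uv in[(204.3,160.7),(160,161.2),(116.7,161.7)]:
    for h in(.18,.2,.22):
        print(uv,h,[round(float((on("top",uv,h)-O)@v),4) for v in(x,y)])
for uv in[(312.3,150),(340,142.5),(366,135.3)]:
    o,dd=ray("scene",uv); t=((O-o)@x)/(dd@x); q=o+dd*t; print("scene bar y,z",(q-O)@y,q[2],"top at mid if line:",q[2]+.006+.1206*((q-O)@y))
print("cubby",on("top",(313,152),.14),on("top",(316,174),.14),on("top",(376,160),.14),on("top",(374,137),.14))
E
```

```text
block [ 0.4924 -0.3148  0.088 ] grip [ 0.4981 -0.1554  0.046 ] dist 0.15949058161340113 ang from +y toward +x 2.0436723044245984
[ 0.5204 -0.2909  0.088 ]
[ 0.5193 -0.3399  0.088 ]
[ 0.4644 -0.3383  0.088 ]
[ 0.4656 -0.2894  0.088 ]
board [array([0.5521, 0.3981, 0.015 ]), array([ 0.5419, -0.0421,  0.015 ]), array([ 0.6308, -0.0447,  0.015 ])] 0.440359772037789 0.08897757404396221
stand O [0.5915 0.1767 0.    ] y [0.0233 0.9997 0.    ] x [ 0.9997 -0.0233  0.    ]
(204.3, 160.7) 0.18 [0.0029, -0.1803]
(204.3, 160.7) 0.2 [0.0002, -0.1833]
(204.3, 160.7) 0.22 [-0.0025, -0.1862]
(160, 161.2) 0.18 [0.002, -0.0347]
(160, 161.2) 0.2 [-0.0007, -0.0398]
(160, 161.2) 0.22 [-0.0033, -0.0449]
(116.7, 161.7) 0.18 [0.0013, 0.1107]
(116.7, 161.7) 0.2 [-0.0013, 0.1034]
(116.7, 161.7) 0.22 [-0.004, 0.0961]
scene bar y,z -0.17867963551155994 0.22634645771315942 top at mid if line: 0.2107976936704653
scene bar y,z -0.026144397149760894 0.20601293822185407 top at mid if line: 0.2088599239255929
scene bar y,z 0.14025306232304732 0.18476765371291848 top at mid if line: 0.207682173029078
cubby [ 0.6155 -0.3602  0.14  ] [ 0.5419 -0.3677  0.14  ] [ 0.5842 -0.5694  0.14  ] [ 0.6617 -0.5662  0.14  ]
```

The crops confirm the match: pale block (299,191), grey rollers and black grip (253,190). The block–grip distance is 159 mm against 155 mm given. The bar's top at mid is about 0.209 m, and the board size matches. Next I'll go above the grip.

```bash
python3 -m jog '[[[0.02,-0.034,0,0,0,-4,0],[0.04,-0.068,0,0,0,-8,0],[0.06,-0.102,0,0,0,-12,0],[0.08,-0.136,0,0,0,-16,0],[0.1,-0.17,0,0,0,-20,0],[0.12,-0.204,0,0,0,-24,0],[0.14,-0.238,0,0,0,-28,0],[0.16,-0.272,0,0,0,-32,0],[0.18,-0.306,0,0,0,-36,0],[0.2,-0.34,0,0,0,-40,0]]]'
python3 -m jog '[[[0.02,-0.034,0,0,0,-4,0],[0.04,-0.068,0,0,0,-8,0],[0.06,-0.102,0,0,0,-12,0],[0.08,-0.136,0,0,0,-16,0],[0.1,-0.17,0,0,0,-20,0],[0.12,-0.204,0,0,0,-24,0],[0.14,-0.238,0,0,0,-28,0],[0.16,-0.272,-0.02,0,0,-32,0],[0.172,-0.296,-0.06,0,0,-37,0],[0.172,-0.296,-0.09,0,0,-37,0]]]'
python3 - <<'E'
from h import *
o=bot.get_obs();print(o["clock"],o["joint_pos"].round(3),o["eef_pos"].round(4),o["tool_rot"].round(4))
a=crop(bot.camera("top"),235,165,325,215,6)[:290]; b=crop(bot.camera("scene"),200,150,290,225,6)
cv2.imwrite("pics/c2.png",np.hstack([cv2.resize(a,(400,int(a.shape[0]*400/a.shape[1]))),np.zeros((int(a.shape[0]*400/a.shape[1]),0,3),np.uint8)]) if 0 else np.vstack([a,b[:300]]))
E
```

```text
clock: 0.93
eef_pos: [0.3277, 0.1416, 0.2392]
tool_rot: [0.461, 0.887, 0.0, -0.0]
ft_force: [0.5, 0.3, 1.3]
grip_width: 0.0857
clock: 1.77
eef_pos: [0.5028, -0.1569, 0.1493]
tool_rot: [0.72, 0.694, 0.001, 0.003]
ft_force: [0.7, -0.4, -0.3]
grip_width: 0.086
1.7667 [-3.020e-01  3.440e-01 -9.400e-02  1.126e+00 -1.000e-03  1.307e+00] [ 0.5028 -0.1569  0.1493] [0.7204 0.6935 0.0011 0.0031]
```

View pics/c2.png

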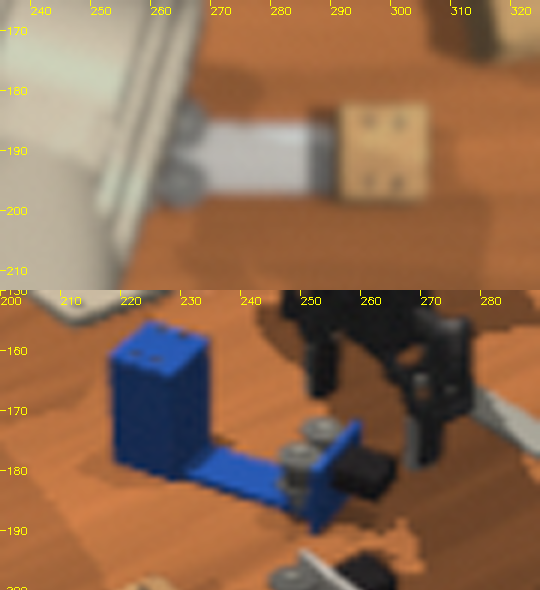

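The picture shows the carrier undisturbed, with the block at (299,191), and the gripper over the grip. The scene view cross-check of the grip was at (261,198.5).

```bash
python3 - <<'E'
from h import *
print(on("scene",(261,198.5),.036), on("scene",(261,198.5),.046),proj("scene",[.498,-.155,.036]))
E
python3 -m jog '[[[-0.005,0.003,-0.04,0,0,0,0],[-0.005,0.003,-0.07,0,0,0,0],[-0.005,0.003,-0.1,0,0,0,0],[-0.005,0.003,-0.123,0,0,0,0],[-0.005,0.003,-0.123,0,0,0,0],[-0.005,0.003,-0.123,0,0,0,255],[-0.005,0.003,-0.123,0,0,0,255],[-0.005,0.003,-0.123,0,0,0,255],[-0.005,0.003,-0.123,0,0,0,255],[-0.005,0.003,-0.123,0,0,0,255]]]'
```

```text
[ 0.50154511 -0.15524787  0.036     ] [ 0.51108053 -0.16393163  0.046     ] [260.42268745 198.0152421 ]
clock: 2.7
eef_pos: [0.4965, -0.1499, 0.0288]
tool_rot: [0.718, 0.696, 0.001, 0.002]
ft_force: [-0.2, 1.7, 6.1]
grip_width: 0.0328
```

```bash
python3 - <<'E'
from scipy.spatial.transform import Rotation as R
import numpy as np
h=np.radians(13); c=R.from_rotvec(np.radians(90)*np.array([np.sin(h),-np.cos(h),0]))*R.from_euler('z',-75,degrees=True)
v=np.degrees(c.as_rotvec()); print(v,np.linalg.norm(v),v/20)
E
```

```text
[ 73.65591909 -60.71725414 -58.10971232] 111.75203816001063 [ 3.68279595 -3.03586271 -2.90548562]
```

```bash
python3 -m jog '[[[0,0,0.015,0,0,0,255],[0,0,0.035,0,0,0,255],[0,0,0.06,0,0,0,255],[0,0,0.09,0,0,0,255],[0,0,0.12,0,0,0,255],[0,0,0.15,0,0,0,255],[0,0,0.18,0,0,0,255],[0,0,0.2,0,0,0,255],[0,0,0.2,0,0,0,255]]]'
python3 - <<'E'
from h import *
a=crop(bot.camera("scene"),190,110,300,225,5)
cv2.imwrite("pics/c3.png",a); o=bot.get_obs(); print(o["grip_width"],o["ft_force"],o["ft_torque"],o["joint_pos"])
E
```

```text
clock: 3.45
eef_pos: [0.4968, -0.1501, 0.2315]
tool_rot: [0.718, 0.696, 0.002, 0.004]
ft_force: [1.1, -0.2, -3.4]
grip_width: 0.0329
0.032523732432074945 [-0.08772443  0.52588257 -4.90082115] [0.45290044 0.05386625 0.00787809] [-2.93704009e-01  2.76595469e-01  2.46317973e-02  1.31378155e+00
  9.28038741e-04  1.30801402e+00]
```

View pics/c3.png

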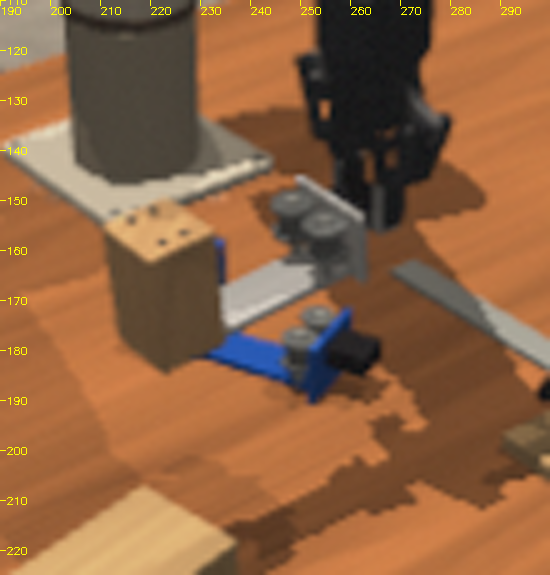

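The carrier is held level with no slip: block at (218,170), rollers at (252,152). Next I turn it upright while yawing.

```bash
python3 -m jog '[[[0.002,-0.001,0.004,3.7,-3.0,-2.9,255],[0.004,-0.002,0.008,7.4,-6.1,-5.8,255],[0.006,-0.004,0.012,11.0,-9.1,-8.7,255],[0.008,-0.005,0.016,14.7,-12.1,-11.6,255],[0.01,-0.006,0.02,18.4,-15.2,-14.5,255],[0.012,-0.008,0.024,22.1,-18.2,-17.4,255],[0.014,-0.01,0.028,25.8,-21.3,-20.3,255],[0.016,-0.012,0.03,29.5,-24.3,-23.2,255],[0.018,-0.014,0.03,33.1,-27.3,-26.1,255],[0.018,-0.014,0.03,36.8,-30.4,-29.1,255]]]'
python3 -m jog '[[[0.002,-0.001,0,3.7,-3.0,-2.9,255],[0.004,-0.002,0,7.4,-6.1,-5.8,255],[0.006,-0.004,0,11.0,-9.1,-8.7,255],[0.008,-0.005,0,14.7,-12.1,-11.6,255],[0.01,-0.006,0,18.4,-15.2,-14.5,255],[0.012,-0.008,0,22.1,-18.2,-17.4,255],[0.014,-0.01,0,25.8,-21.3,-20.3,255],[0.016,-0.012,0,29.5,-24.3,-23.2,255],[0.016,-0.012,0,36.8,-30.4,-29.0,255],[0.016,-0.012,0,36.8,-30.4,-29.0,255]]]'
python3 - <<'E'
from h import *
from scipy.spatial.transform import Rotation as R
o=bot.get_obs(); print(o["grip_width"],o["ft_force"],o["ft_torque"],o["joint_pos"].round(3)); print(R.from_quat(o["tool_rot"]).as_matrix().round(3))
a=crop(bot.camera("scene"),190,110,300,225,5);b=crop(bot.camera("top"),230,160,310,275,5,10)
cv2.imwrite("pics/c4.png",cv2.resize(np.hstack([a[:,:400],b]),None,fx=1,fy=1)[:, :800])
E
```

```text
clock: 4.33
eef_pos: [0.5113, -0.1636, 0.2538]
tool_rot: [0.805, 0.437, 0.398, -0.046]
ft_force: [-0.1, -0.1, -3.9]
grip_width: 0.0329
clock: 5.17
eef_pos: [0.5301, -0.1779, 0.2492]
tool_rot: [0.748, 0.169, 0.638, -0.068]
ft_force: [-0.6, -1.5, -4.6]
grip_width: 0.0332
0.03324721192318441 [-0.58856463 -1.49115921 -4.55295942] [-0.54405109  1.65857314 -0.06173535] [-0.818  0.306 -0.944 -0.839  1.113  2.651]
[[ 0.129  0.34   0.931]
 [ 0.167 -0.933  0.318]
 [ 0.978  0.115 -0.177]]
```

View pics/c4.png

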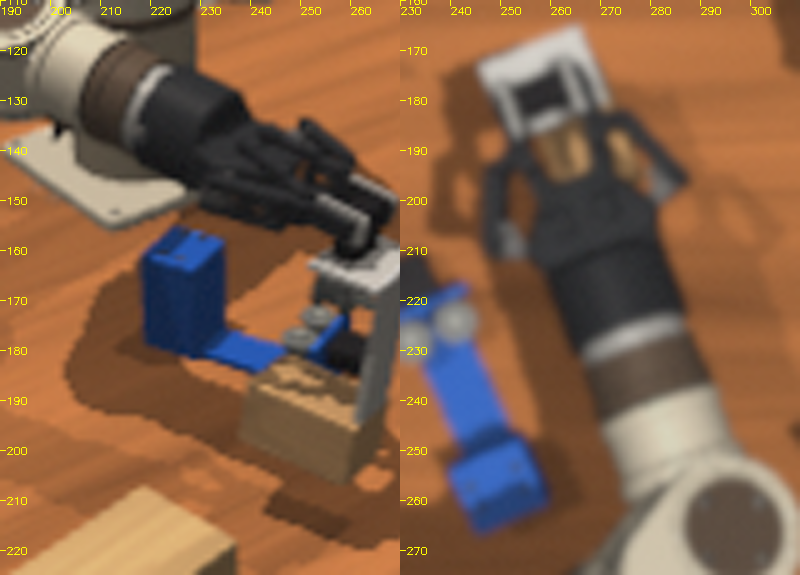

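The carrier hangs clear and nearly upright, block at scene (252,193). About 12° of tilt is left.

```bash
python3 -m jog '[[[0,0,0,5,-4,0,255],[0,0,0,9.6,-7.4,0,255],[0,0,0,9.6,-7.4,0,255],[0,0,0,9.6,-7.4,0,255]]]'
python3 - <<'E'
from h import *
from scipy.spatial.transform import Rotation as R
o=bot.get_obs(); M=R.from_quat(o["tool_rot"]).as_matrix();print(o["joint_pos"].round(3),o["joint_vel"].round(2),o["eef_pos"]); print(M.round(3))
x=M[:,0];print("remaining deg",np.degrees([x[1],-x[0],0]))
E
```

```text
clock: 5.6
eef_pos: [0.5329, -0.1805, 0.2505]
tool_rot: [0.7, 0.124, 0.693, -0.114]
ft_force: [0.6, -1.3, -3.8]
grip_width: 0.033
[-0.831  0.597 -0.998 -1.564  1.17   3.1  ] [-0.03  0.9  -0.14 -2.2   0.13  1.36] [ 0.53294023 -0.18051843  0.25050288]
[[ 0.007  0.332  0.943]
 [ 0.016 -0.943  0.332]
 [ 1.     0.013 -0.012]]
remaining deg [ 0.94399395 -0.40784102  0.        ]
```

```bash
python3 -m jog '[[[0,0,0,0,0,0,255],[0,0,0,0,0,0,255]]]'
cat > st.py <<'E'
from h import *
from scipy.spatial.transform import Rotation as R
o=bot.get_obs(); M=R.from_quat(o["tool_rot"]).as_matrix();print(o["clock"],o["joint_pos"].round(3),o["joint_vel"].round(2),o["eef_pos"].round(4),o["ft_force"].round(1),o["ft_torque"].round(2),round(o["grip_width"],4)); print(M.round(4).tolist())
x=M[:,0];print("remaining deg",np.degrees([x[1],-x[0],0]).round(2))
E
python3 st.py
```

```text
clock: 5.77
eef_pos: [0.5328, -0.1802, 0.2482]
tool_rot: [0.702, 0.124, 0.692, -0.115]
ft_force: [-0.8, -0.4, -4.2]
grip_width: 0.0327
5.7667 [-0.831  0.597 -0.999 -1.553  1.169  3.093] [ 0.   -0.06  0.01  0.03 -0.    0.01] [ 0.5328 -0.1802  0.2482] [-0.8 -0.4 -4.2] [-0.57  1.75  0.06] 0.0327
[[0.0123, 0.3324, 0.943], [0.0149, -0.9431, 0.3323], [0.9998, 0.01, -0.0166]]
remaining deg [ 0.85 -0.7   0.  ]
```

```bash
python3 -m jog '[[[0,0,-0.01,0.4,-0.3,0,255],[0,0,-0.02,0.8,-0.6,0,255],[0,0,-0.03,0.8,-0.6,0,255],[0,0,-0.035,0.8,-0.6,0,255],[0,0,-0.035,0.8,-0.6,0,255]]]'; python3 st.py
```

```text
clock: 6.18
eef_pos: [0.5331, -0.1804, 0.2157]
tool_rot: [0.696, 0.121, 0.698, -0.118]
ft_force: [0.0, -0.3, -4.5]
grip_width: 0.0329
6.1833 [-0.831  0.749 -0.996 -1.748  1.17   3.139] [-0.   -0.02 -0.   -0.01  0.    0.01] [ 0.5331 -0.1804  0.2157] [ 0.  -0.3 -4.5] [-0.56  1.73  0.05] 0.0329
[[-0.0025, 0.3325, 0.9431], [0.0044, -0.9431, 0.3325], [1.0, 0.005, 0.0009]]
remaining deg [0.25 0.14 0.  ]
```

```bash
python3 -m jog '[[[0,0,-0.005,-0.4,0.3,0,255],[0,0,-0.01,-0.4,0.3,0,255],[0,0,-0.015,-0.4,0.3,0,255],[0,0,-0.02,-0.4,0.3,0,255],[0,0,-0.02,-0.4,0.3,0,255]]]'; python3 st.py; python3 - <<'E'
from h import *
a=crop(bot.camera("scene"),230,130,290,220,6)
cv2.imwrite("pics/c5.png",a)
E
```

```text
clock: 6.6
eef_pos: [0.5328, -0.1801, 0.1953]
tool_rot: [0.698, 0.123, 0.696, -0.116]
ft_force: [0.5, -0.9, -4.1]
grip_width: 0.0325
6.6 [-0.831  0.809 -0.992 -1.787  1.17   3.119] [ 0.   -0.01 -0.    0.01  0.    0.  ] [ 0.5328 -0.1801  0.1953] [ 0.5 -0.9 -4.1] [-0.58  1.69  0.  ] 0.0325
[[0.0019, 0.3325, 0.9431], [0.0109, -0.943, 0.3325], [0.9999, 0.0097, -0.0055]]
remaining deg [ 0.63 -0.11  0.  ]
```

View pics/c5.png

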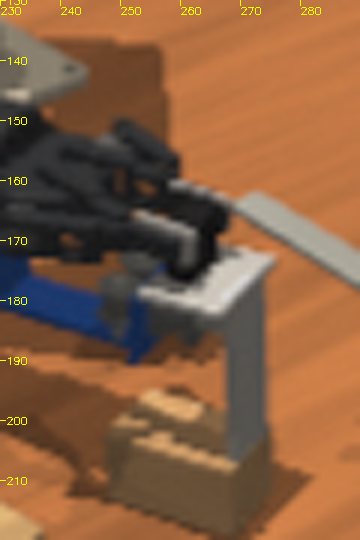

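The carrier is upright just above the bench, block bottom at about scene (263,217). I lower it by small steps, watching the force.

```bash
python3 -m jog '[[[0,0,-0.002,0,0,0,255],[0,0,-0.004,0,0,0,255],[0,0,-0.005,0,0,0,255],[0,0,-0.005,0,0,0,255]]]';python3 -m jog '[[[0,0,-0.001,0,0,0,255],[0,0,-0.002,0,0,0,255],[0,0,-0.002,0,0,0,255]]]'
```

```text
clock: 6.98
eef_pos: [0.5332, -0.1797, 0.194]
tool_rot: [0.696, 0.126, 0.697, -0.114]
ft_force: [1.9, 3.1, 13.4]
grip_width: 0.0331
clock: 7.23
eef_pos: [0.5334, -0.1795, 0.1938]
tool_rot: [0.695, 0.128, 0.698, -0.113]
ft_force: [2.1, 4.0, 23.6]
grip_width: 0.0328
```

```bash
python3 -m jog '[[[0,0,-0.001,0,0,0,255],[0,0,-0.0015,0,0,0,255],[0,0,-0.0015,0,0,0,255]]]'
```

```text
clock: 7.48
eef_pos: [0.5338, -0.1802, 0.1935]
tool_rot: [0.694, 0.129, 0.699, -0.111]
ft_force: [3.1, 2.9, 27.2]
grip_width: 0.033
```

It's in contact and pressing 27 N, so I relieve the load to about neutral and check before opening.

```bash
python3 -m jog '[[[0,0,0.003,0,0,0,255],[0,0,0.006,0,0,0,255],[0,0,0.006,0,0,0,255]]]';python3 st.py
```

```text
clock: 7.73
eef_pos: [0.5328, -0.1801, 0.1942]
tool_rot: [0.698, 0.124, 0.696, -0.115]
ft_force: [-0.6, -0.3, -4.0]
grip_width: 0.0329
7.7333 [-0.831  0.815 -0.991 -1.794  1.17   3.119] [-0.    0.03 -0.   -0.   -0.    0.  ] [ 0.5328 -0.1801  0.1942] [-0.6 -0.3 -4. ] [-0.6   1.62  0.02] 0.0329
[[0.0006, 0.3326, 0.9431], [0.0123, -0.943, 0.3325], [0.9999, 0.0113, -0.0047]]
remaining deg [ 0.7  -0.04  0.  ]
```

```bash
python3 -m jog '[[[0,0,-0.001,0,0,0,255],[0,0,-0.002,0,0,0,255],[0,0,-0.002,0,0,0,255]]]'; python3 -m jog '[[[0,0,0,0,0,0,180],[0,0,0,0,0,0,150],[0,0,0,0,0,0,0],[0,0,0,0,0,0,0],[0,0,0,0,0,0,0],[0,0,0,0,0,0,0],[0,0,0,0,0,0,0]]]';python3 st.py
```

```text
clock: 7.98
eef_pos: [0.533, -0.1798, 0.1937]
tool_rot: [0.697, 0.126, 0.697, -0.114]
ft_force: [1.1, 2.4, 13.2]
grip_width: 0.0333
clock: 8.57
eef_pos: [0.5327, -0.1801, 0.1913]
tool_rot: [0.698, 0.123, 0.696, -0.115]
ft_force: [0.5, 0.7, 0.5]
grip_width: 0.0853
8.5667 [-0.831  0.824 -0.991 -1.801  1.17   3.119] [ 0. -0. -0. -0. -0. -0.] [ 0.5327 -0.1801  0.1913] [0.5 0.7 0.5] [-0.33  0.92  0.03] 0.0853
[[0.0015, 0.3323, 0.9432], [0.0113, -0.9431, 0.3323], [0.9999, 0.0101, -0.0052]]
remaining deg [ 0.64 -0.09  0.  ]
```

Released; now I back off along the tool axis, rise and turn the tool down.

```bash
python3 -m jog '[[[-0.02,-0.007,0,0,0,0,0],[-0.05,-0.018,0,0,0,0,0],[-0.08,-0.028,0,0,0,0,0],[-0.1,-0.035,0.01,0,0,0,0],[-0.12,-0.042,0.04,-1.7,4.7,0,0],[-0.12,-0.042,0.08,-4,11.3,0,0],[-0.12,-0.042,0.12,-6.3,17.9,0,0],[-0.12,-0.042,0.16,-8.3,23.6,0,0],[-0.12,-0.042,0.18,-10,28.3,0,0],[-0.12,-0.042,0.18,-11.7,33,0,0]]]';python3 st.py
```

```text
clock: 9.4
eef_pos: [0.4467, -0.2526, 0.2141]
tool_rot: [0.736, 0.117, 0.659, -0.096]
ft_force: [0.2, 0.2, -1.5]
grip_width: 0.0857
9.4 [-1.116  0.434 -0.927 -0.725  1.382  2.503] [ 0.01 -0.72  0.37  2.18 -0.22 -1.08] [ 0.4467 -0.2526  0.2141] [ 0.2  0.2 -1.5] [-0.31  0.98  0.03] 0.0857
[[0.103, 0.2989, 0.9487], [0.0444, -0.9542, 0.2958], [0.9937, 0.0117, -0.1115]]
remaining deg [ 2.54 -5.9   0.  ]
```

```bash
python3 -m jog '[[[0,0,0.03,-1,3,0,0],[0,0.01,0.06,-3,9,0,0],[0,0.02,0.09,-5,15,0,0],[0,0.03,0.12,-7,21,0,0],[0,0.04,0.14,-9,27,0,0],[0,0.04,0.14,-11,33,0,0],[0,0.04,0.14,-13,39,0,0],[0,0.04,0.14,-15,45,0,0],[0,0.04,0.14,-17,51,0,0],[0,0.04,0.14,-19,57,0,0]]]';python3 st.py; python3 - <<'E'
from h import *
b=crop(bot.camera("top"),230,140,330,240,5,10);a=crop(bot.camera("scene"),215,120,275,220,5)
cv2.imwrite("pics/c6.png",np.hstack([a,b]))
E
```

```text
clock: 10.23
eef_pos: [0.4458, -0.2122, 0.3576]
tool_rot: [0.92, 0.149, 0.36, -0.044]
ft_force: [1.7, -1.4, -0.1]
grip_width: 0.0859
10.2333 [-0.812 -0.115 -0.294  0.994  0.643  2.142] [ 0.77  0.27  1.05  1.29 -1.58  0.18] [ 0.4458 -0.2122  0.3576] [ 1.7 -1.4 -0.1] [-0.18  0.57 -0.02] 0.0859
[[0.6967, 0.3065, 0.6486], [0.2434, -0.9515, 0.1881], [0.6748, 0.0269, -0.7375]]
remaining deg [ 13.95 -39.92   0.  ]
```

View pics/c6.png

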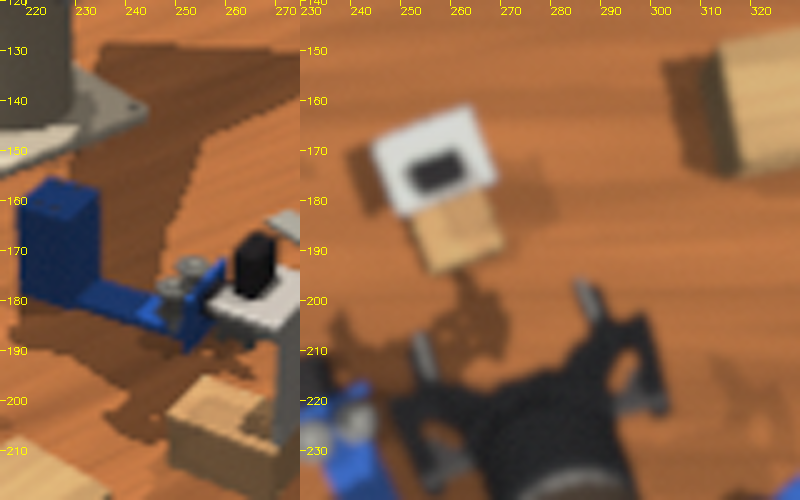

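The carrier stands upright and free, grip at top (257.4,174.4). I compute the regrasp approach next.

```bash
cat > goal.py <<'E'
from h import *
from scipy.spatial.transform import Rotation as R
import sys
# goal: jaw (tool y) heading deg, tool down, TCP xyz
def goal(psi,p,tilt=0):
    o=bot.get_obs(); a=np.radians(psi); y=np.array([np.cos(a),np.sin(a),0]);z=np.array([0,0,-1.])
    G=R.from_matrix(np.c_[np.cross(y,z),y,z]); 
    v=(G*R.from_quat(o["tool_rot"]).inv()).as_rotvec(degrees=True)
    print("shift",(np.array(p)-o["eef_pos"]).round(4),"rotvec",v.round(2),np.linalg.norm(v).round(1),"joints",o["joint_pos"].round(3),"pos",o["eef_pos"].round(4))
E
python3 - <<'E'
from goal import *
g=on("top",(257.4,174.4),.198);print(g, on("top",(257.4,171.5),.18)); 
goal(20,[g[0],g[1],.30])
E
```

```text
[ 0.539428  -0.1748975  0.198    ] [ 0.55061351 -0.17479566  0.18      ]
shift [ 0.0901  0.0374 -0.0591] rotvec [-41.97  22.38  86.54] 98.8 joints [-0.809 -0.111 -0.291  0.988  0.649  2.142] pos [ 0.4494 -0.2123  0.3591]
```

```bash
python3 - <<'E'
from goal import *
im=bot.camera("top");sc=bot.camera("scene");cv2.imwrite("pics/t7.png",im)
def dark(im,x0,y0,x1,y1,th):
    c=(im[y0:y1,x0:x1].max(2)<th).astype(np.uint8); n,l,s,ce=cv2.connectedComponentsWithStats(c)
    for i in range(1,n):
        if s[i,4]>15: print(s[i],ce[i]+[x0,y0])
print("top");dark(im,245,165,270,183,80); print("scene");dark(sc,255,155,285,185,70)
for uv in[(257.4,174.4)]:
  for z in(.198,): print(on("top",uv,z), proj("scene",on("top",uv,z)),proj("scene",[.5225,-.184,.198]))
# white top plate
c=(cv2.inRange(cv2.cvtColor(im,cv2.COLOR_BGR2HSV),(0,0,150),(180,50,255)))[155:190,240:275]
cc=max(cv2.findContours(c,0,2)[0],key=cv2.contourArea); r=cv2.minAreaRect(cc+np.array([240,155])); print(r); 
for q in cv2.boxPoints(r): print(on("top",q,.162))
E
```

```text
top
[ 8  6  9  7 38] [257.07894737 173.92105263]
scene
[ 6 12  9 13 89] [265.4494382  173.03370787]
[ 0 20  8 10 31] [257.12903226 180.74193548]
[ 0.539428  -0.1748975  0.198    ] [265.49595082 167.7911964 ] [260.10510831 166.54581926]
((256.10345458984375, 171.75860595703125), (15.96979808807373, 21.169269561767578), 68.19859313964844)
[ 0.56428477 -0.12872251  0.162     ]
[ 0.58848635 -0.1934803   0.162     ]
[ 0.53938629 -0.21164535  0.162     ]
[ 0.51525635 -0.14706563  0.162     ]
```

The grip is at (0.540,-0.175), carrier x heading about 200°. The top plate measures 69 x 52 mm, and the scene view agrees.

```bash
python3 -m jog '[[[0,0,0,-2.9,1.5,5.9,0],[0,0,0,-5.8,3.1,11.9,0],[0,0,0,-8.7,4.6,17.8,0],[0,0,0,-11.6,6.2,23.8,0],[0,0,0,-14.5,7.7,29.7,0],[0.01,0,0,-17.3,9.2,35.6,0],[0.02,0.01,0,-20.2,10.8,41.6,0],[0.03,0.01,0,-23.1,12.3,47.5,0],[0.04,0.02,0,-26,13.9,53.5,0],[0.05,0.02,0,-28.9,15.4,59.4,0]]]'; python3 - <<'E'
from goal import *
goal(20.5,[.540,-.1745,.30])
E
```

```text
clock: 11.27
eef_pos: [0.4962, -0.1922, 0.3508]
tool_rot: [0.747, 0.653, 0.124, -0.018]
ft_force: [-0.3, -0.5, -0.1]
grip_width: 0.0855
shift [ 0.0438  0.0177 -0.0508] rotvec [-13.01   6.45  27.97] 31.5 joints [-0.505  0.238  0.264  1.546  0.246  1.205] pos [ 0.4962 -0.1922  0.3508]
```

```bash
python3 -m jog '[[[0.01,0.003,0,-2.6,1.3,5.6,0],[0.02,0.007,0,-5.2,2.6,11.2,0],[0.03,0.01,0,-7.8,3.9,16.8,0],[0.04,0.015,-0.01,-10.4,5.2,22.4,0],[0.044,0.018,-0.03,-13,6.4,28,0],[0.044,0.018,-0.05,-13,6.4,28,0],[0.044,0.018,-0.05,-13,6.4,28,0],[0.044,0.018,-0.05,-13,6.4,28,0]]]'; python3 - <<'E'
from goal import *
goal(20.5,[.540,-.1745,.19])
E
```

```text
clock: 11.93
eef_pos: [0.539, -0.1745, 0.3004]
tool_rot: [0.571, 0.821, 0.002, -0.001]
ft_force: [0.2, -0.9, 0.2]
grip_width: 0.0856
shift [ 0.001   0.     -0.1104] rotvec [-0.22 -0.01  0.17] 0.3 joints [-0.315  0.364  0.332  1.54   0.004  0.901] pos [ 0.539  -0.1745  0.3004]
```

```bash
python3 -m jog '[[[0.001,0,-0.035,0,0,0,0],[0.001,0,-0.07,0,0,0,0],[0.001,0,-0.1,0,0,0,0],[0.001,0,-0.122,0,0,0,0],[0.001,0,-0.122,0,0,0,0],[0.001,0,-0.122,0,0,0,255],[0.001,0,-0.122,0,0,0,255],[0.001,0,-0.122,0,0,0,255],[0.001,0,-0.122,0,0,0,255],[0.001,0,-0.122,0,0,0,255]]]'; python3 -m jog '[[[0,0,0,0,0,0,255],[0,0,0.005,0,0,0,255],[0,0,0.02,0,0,0,255],[0,0,0.04,0,0,0,255],[0,0,0.06,0,0,0,255],[0,0,0.08,0,0,0,255],[0,0,0.1,0,0,0,255],[0,0,0.12,0,0,0,255],[0,0,0.14,0,0,0,255],[0,0,0.14,0,0,0,255]]]';python3 st.py
```

```text
clock: 12.77
eef_pos: [0.5429, -0.1748, 0.184]
tool_rot: [0.57, 0.821, 0.003, 0.004]
ft_force: [0.9, 0.1, -0.2]
grip_width: 0.0256
clock: 13.6
eef_pos: [0.5432, -0.1747, 0.3263]
tool_rot: [0.57, 0.821, 0.003, 0.006]
ft_force: [0.7, -0.7, -1.8]
grip_width: 0.0189
13.6 [-0.312  0.362  0.395  1.591  0.002  0.901] [-0.    0.02 -0.08 -0.09 -0.   -0.  ] [ 0.5432 -0.1747  0.3263] [ 0.7 -0.7 -1.8] [-0.01 -0.17  0.06] 0.0189
[[-0.3495, 0.9368, 0.0132], [0.9369, 0.3496, -0.0017], [-0.0062, 0.0117, -0.9999]]
remaining deg [53.68 20.03  0.  ]
```

```bash
python3 -m jog '[[[-0.01,0,0,0,0,6.5,255],[-0.02,0,0,0,0,13,255],[-0.03,0,0,0,0,19.5,255],[-0.04,0.01,0,0,0,26,255],[-0.05,0.02,0,0,0,32.5,255],[-0.06,0.03,0,0,0,39,255],[-0.07,0.04,0,0,0,45.5,255],[-0.08,0.05,0,0,0,52,255],[-0.09,0.06,0,0,0,58.5,255],[-0.1,0.07,0,0,0,65,255]]]'; python3 -m jog '[[[0,0.02,0,0,0,6.5,255],[0,0.04,0,0,0,13,255],[0,0.06,0,0,0,19.5,255],[0,0.08,0,0,0,26,255],[0,0.1,0,0,0,32.5,255],[0,0.12,0,0,0,39,255],[0,0.14,0,0,0,45.5,255],[0,0.16,0,0,0,52,255],[0,0.18,0,0,0,58.5,255],[0,0.2,0,0,0,65,255]]]';python3 - <<'E'
from goal import *
goal(178.7,[.47,.113,.30])
E
```

```text
clock: 14.43
eef_pos: [0.4407, -0.1037, 0.3205]
tool_rot: [0.037, 0.999, 0.004, -0.0]
ft_force: [-0.0, -0.4, -3.9]
grip_width: 0.019
clock: 15.27
eef_pos: [0.4411, 0.0965, 0.3206]
tool_rot: [-0.506, 0.863, 0.004, -0.002]
ft_force: [0.6, -0.8, -3.0]
grip_width: 0.0185
shift [ 0.0289  0.0165 -0.0206] rotvec [-0.16 -0.47 27.92] 27.9 joints [ 0.211  0.127  0.075  1.524  0.006 -0.849] pos [0.4411 0.0965 0.3206]
```

```bash
python3 -m jog '[[[0.006,0.004,0,0,0,7,255],[0.012,0.008,0,0,0,14,255],[0.02,0.012,0,0,0,21,255],[0.026,0.016,-0.01,0,0,28,255],[0.029,0.016,-0.028,0,0,28,255],[0.029,0.016,-0.028,0,0,28,255]]]';python3 -m jog '[[[0,0,0,-3.4,0.5,0,255],[0,0,0,-6.7,0.5,0,255],[0,0,0,-6.7,0.5,0,255],[0,0,0,-6.7,0.5,0,255],[0,0,0,-6.7,0.5,0,255]]]'; python3 st.py; python3 - <<'E'
from h import *
b=crop(bot.camera("top"),130,140,230,220,5,10);a=crop(bot.camera("scene"),250,110,370,220,5)[:,:600]
out=np.zeros((600,800,3),np.uint8)
cv2.imwrite("pics/c8.png",a); cv2.imwrite("pics/c8t.png",b)
E
```

```text
clock: 15.77
eef_pos: [0.4692, 0.1114, 0.2895]
tool_rot: [-0.698, 0.716, 0.005, -0.005]
ft_force: [-2.4, -0.4, -4.3]
grip_width: 0.019
clock: 16.18
eef_pos: [0.4706, 0.1116, 0.2941]
tool_rot: [-0.696, 0.716, -0.035, -0.045]
ft_force: [1.6, -0.3, -3.9]
grip_width: 0.0189
16.1833 [ 0.296  0.228  0.125  1.516 -0.104 -1.245] [-0.01 -0.01  0.   -0.   -0.01  0.  ] [0.4706 0.1116 0.2941] [ 1.6 -0.3 -3.9] [ 0.21  0.   -0.01] 0.0189
[[-0.0265, -0.9995, -0.0156], [-0.9932, 0.0282, -0.1132], [0.1136, 0.0125, -0.9934]]
remaining deg [-56.9    1.52   0.  ]
```

View pics/c8.png

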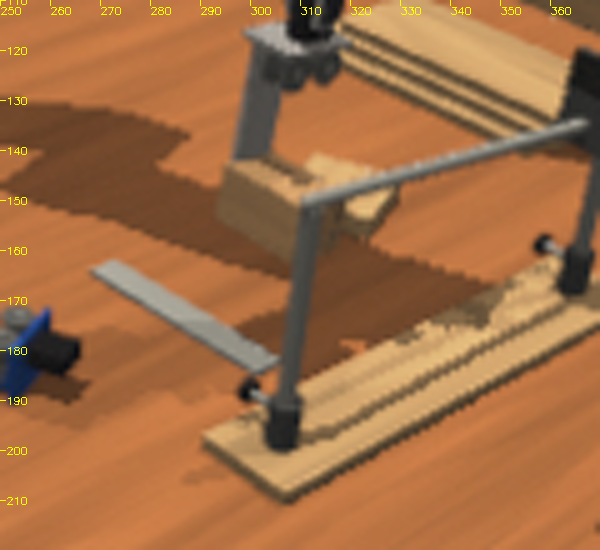

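```bash
cat > pred.py <<'E'
from h import *
from scipy.spatial.transform import Rotation as R
def carrier(off=.1805):
    o=bot.get_obs();M=R.from_quat(o["tool_rot"]).as_matrix(); C=np.c_[-M[:,1],-M[:,0],-M[:,2]]  # x,y,z
    return C,o["eef_pos"]-C[:,2]*off
if __name__=="__main__":
    C,p=carrier(); print(C.round(3).tolist(),p)
    for q in[(-36,-34,162),(16,-34,162),(16,34,162),(-36,-27,50),(52,-27,50),(52,-27,0),(12,-17,125),(12,17,125)]: print(q,proj("scene",p+C@np.array(q)/1e3).round(1),proj("top",p+C@np.array(q)/1e3).round(1))
    h=p+C@[0,0,.13];print("hook",h)
E
python3 pred.py
```

```text
[[1.0, 0.027, 0.015], [-0.029, 0.993, 0.113], [-0.012, -0.114, 0.993]] [0.46805853 0.09069461 0.11511058]
(-36, -34, 162) [297.7 114.7] [173.6 209. ]
(16, -34, 162) [307.6 119.8] [174.  191.7]
(16, 34, 162) [319.9 117.1] [152.5 191.8]
(-36, -27, 50) [293.9 141.3] [182.9 210.1]
(52, -27, 50) [309.9 150.7] [183.4 183.1]
(52, -27, 0) [307.3 162.3] [187.9 184.5]
(12, -17, 125) [308.  127.9] [172.6 193.8]
(12, 17, 125) [314.2 126.5] [162.2 193.9]
hook [0.47001528 0.10544322 0.24425642]
```

View pics/c8t.png

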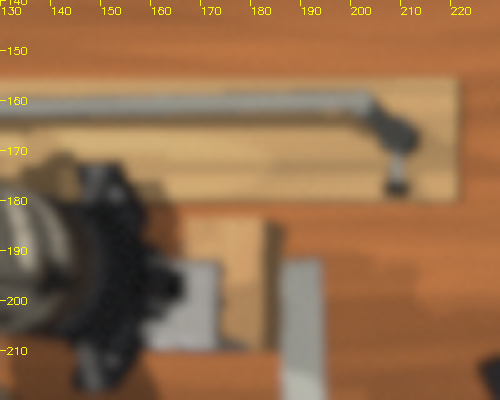

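The prediction from the tool pose matches both pictures to about 2 px: top plate edge at top (173,200), block corner at scene (308,162). Roughly 26 mm clear above the bar, so I go in over it.

```bash
python3 -m jog '[[[0.015,0,0,0,0,0,255],[0.03,0,0,0,0,0,255],[0.045,0,0,0,0,0,255],[0.06,0,0,0,0,0,255],[0.075,0,0,0,0,0,255],[0.09,0,0,0,0,0,255],[0.105,0,0,0,0,0,255],[0.118,0,0,0,0,0,255],[0.118,0,0,0,0,0,255],[0.118,0,0,0,0,0,255]]]';python3 pred.py|tail -1; python3 - <<'E'
from h import *
b=crop(bot.camera("top"),140,130,220,200,5,10);a=crop(bot.camera("scene"),285,95,365,195,6)
b=np.vstack([b,np.zeros((250,400,3),np.uint8)]); cv2.imwrite("pics/c9.png",np.hstack([a,b])[:, :800] if a.shape[1]+400<=800 else np.hstack([a[:,:400],b]))
E
```

```text
clock: 17.12
eef_pos: [0.5891, 0.1109, 0.2937]
tool_rot: [-0.696, 0.716, -0.035, -0.046]
ft_force: [-0.7, -0.9, -3.8]
grip_width: 0.0189
hook [0.58827328 0.1051604  0.24352089]
```

View pics/c9.png

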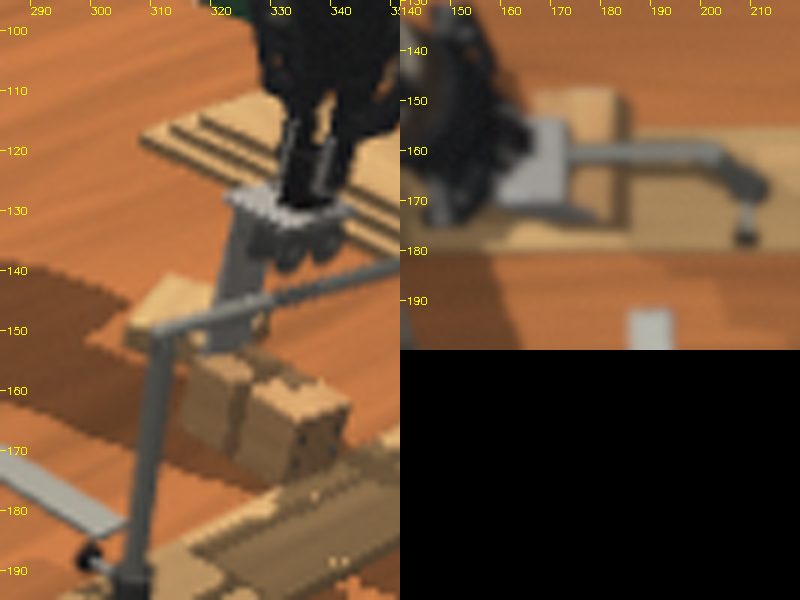

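```bash
python3 - <<'E'
from h import *
C,p=None,None
from pred import carrier
C,p=carrier()
zt=(p+C@[-.01,-.034,.162])[2]; print("zt",zt)
f=on("top",(172,153.5),zt);r=on("top",(172,171.5),zt);b=on("top",(178,160.3),.2215)
print(f,r,"x0",f[0]-.016,r[0]+.036,"bar",b, "pred plate", [proj("top",p+C@np.array(q)).round(1) for q in[(.016,-.034,.162),(-.036,-.034,.162)]])
E
```

```text
zt 0.27986687191270565
[0.60110953 0.07980867 0.27986687] [0.5465122  0.08022242 0.27986687] x0 0.5851095344929902 0.5825121990536237 bar [0.58808105 0.07382451 0.2215    ] pred plate [array([173.7, 152.8]), array([173.2, 169.9])]
```

Rollers sit above the bar at scene (328–338,136). Across the bar the carrier is about 2 mm short, so I add that and lower.

```bash
python3 -m jog '[[[0.002,0,-0.005,0,0,0,255],[0.002,0,-0.01,0,0,0,255],[0.002,0,-0.015,0,0,0,255],[0.002,0,-0.018,0,0,0,255],[0.002,0,-0.018,0,0,0,255],[0.002,0,-0.018,0,0,0,255]]]'; python3 -m jog '[[[0,0,-0.001,0,0,0,255],[0,0,-0.002,0,0,0,255],[0,0,-0.002,0,0,0,255]]]';python3 -m jog '[[[0,0,-0.001,0,0,0,255],[0,0,-0.002,0,0,0,255],[0,0,-0.002,0,0,0,255]]]'
```

```text
clock: 17.72
eef_pos: [0.5906, 0.1116, 0.2759]
tool_rot: [-0.696, 0.715, -0.036, -0.046]
ft_force: [-0.6, -0.1, -2.8]
grip_width: 0.0189
clock: 17.97
eef_pos: [0.591, 0.1116, 0.2742]
tool_rot: [-0.696, 0.716, -0.036, -0.045]
ft_force: [-0.6, -0.5, -3.6]
grip_width: 0.019
clock: 18.22
eef_pos: [0.5911, 0.1116, 0.2726]
tool_rot: [-0.696, 0.716, -0.036, -0.045]
ft_force: [0.5, -0.0, -3.3]
grip_width: 0.0188
```

```bash
python3 -m jog '[[[0,0,-0.001,0,0,0,255],[0,0,-0.002,0,0,0,255],[0,0,-0.002,0,0,0,255]]]'; python3 -m jog '[[[0,0,-0.001,0,0,0,255],[0,0,-0.0015,0,0,0,255],[0,0,-0.0015,0,0,0,255]]]'
```

```text
clock: 18.47
eef_pos: [0.5911, 0.1118, 0.2722]
tool_rot: [-0.696, 0.716, -0.036, -0.044]
ft_force: [-1.4, 0.8, 4.6]
grip_width: 0.0188
clock: 18.72
eef_pos: [0.5911, 0.112, 0.2721]
tool_rot: [-0.696, 0.716, -0.037, -0.043]
ft_force: [-3.8, 1.1, 9.4]
grip_width: 0.0188
```

Contact comes about 4.5 mm earlier than predicted with a -x push, so a flange may be riding on the bar. I'll lift off, shift -x and retry.

```bash
python3 -m jog '[[[0,0,0.002,0,0,0,255],[-0.001,0,0.005,0,0,0,255],[-0.003,0,0.006,0,0,0,255],[-0.003,0,0.006,0,0,0,255]]]'; python3 -m jog '[[[0,0,-0.002,0,0,0,255],[0,0,-0.004,0,0,0,255],[0,0,-0.005,0,0,0,255],[0,0,-0.005,0,0,0,255],[0,0,-0.005,0,0,0,255]]]'
```

```text
clock: 19.05
eef_pos: [0.5876, 0.1115, 0.2743]
tool_rot: [-0.696, 0.716, -0.035, -0.046]
ft_force: [0.6, 0.6, -4.0]
grip_width: 0.0189
clock: 19.47
eef_pos: [0.5879, 0.1119, 0.2722]
tool_rot: [-0.696, 0.716, -0.036, -0.044]
ft_force: [-3.3, 0.6, 8.4]
grip_width: 0.0192
```

```bash
python3 -m jog '[[[0,0,0.001,0,0,0,255],[-0.002,0,0.001,0,0,0,255],[-0.004,0,0.001,0,0,0,255],[-0.004,0,0.001,0,0,0,255]]]'; python3 -m jog '[[[0.003,0,0,0,0,0,255],[0.006,0,0,0,0,0,255],[0.009,0,0,0,0,0,255],[0.009,0,0,0,0,0,255]]]'
```

```text
clock: 19.8
eef_pos: [0.5864, 0.1118, 0.2723]
tool_rot: [-0.696, 0.716, -0.038, -0.042]
ft_force: [5.2, 0.4, 4.6]
grip_width: 0.0191
clock: 20.13
eef_pos: [0.5915, 0.1119, 0.2722]
tool_rot: [-0.696, 0.715, -0.035, -0.046]
ft_force: [-4.6, 1.2, 10.8]
grip_width: 0.0189
```

Height stays at 0.2722 m over 5 mm of travel with a wall on either side, so the hubs are on the bar between the flanges. I centre, ease the load and look once more.

```bash
python3 -m jog '[[[-0.002,0,0.001,0,0,0,255],[-0.004,0,0.002,0,0,0,255],[-0.004,0,0.002,0,0,0,255],[-0.004,0,0.002,0,0,0,255]]]'; python3 - <<'E'
from h import *
b=crop(bot.camera("top"),145,140,195,185,8,10);a=crop(bot.camera("scene"),310,115,360,170,8)
o=np.zeros((440,800,3),np.uint8);o[:,:400]=a;o[:360,400:]=b; cv2.imwrite("pics/c10.png",o)
E
```

```text
clock: 20.47
eef_pos: [0.5885, 0.1115, 0.2724]
tool_rot: [-0.696, 0.716, -0.035, -0.046]
ft_force: [-0.5, 0.7, 2.3]
grip_width: 0.0188
```

View pics/c10.png

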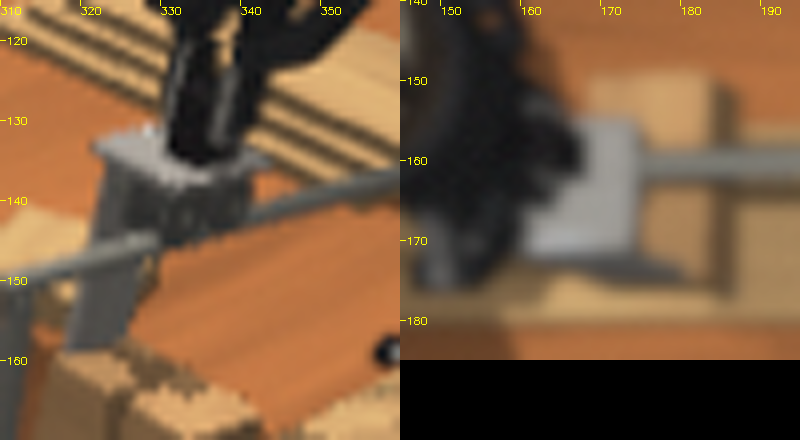

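The front flanges cover the bar, scene (330–341,143), and the back plate is beside it: properly hung. Now I release and rise.

```bash
python3 -m jog '[[[0,0,0,0,0,0,150],[0,0,0,0,0,0,0],[0,0,0,0,0,0,0],[0,0,0,0,0,0,0],[0,0,0.01,0,0,0,0],[0,0,0.04,0,0,0,0],[0,0,0.08,0,0,0,0],[0,0,0.12,0,0,0,0],[0,0,0.14,0,0,0,0],[-0.03,-0.03,0.14,0,0,0,0]]]'; python3 -m jog '[[[-0.04,-0.04,0,0,0,0,0],[-0.08,-0.08,0,0,0,0,0],[-0.12,-0.12,0,0,0,0,0],[-0.15,-0.15,0,0,0,0,0],[-0.15,-0.15,0,0,0,0,0],[-0.15,-0.15,0,0,0,0,0],[-0.15,-0.15,0,0,0,0,0],[-0.15,-0.15,0,0,0,0,0],[-0.15,-0.15,0,0,0,0,0],[-0.15,-0.15,0,0,0,0,0]]]'
cat > chk.py <<'E'
from h import *
im=bot.camera("top");sc=bot.camera("scene");t=bot.get_obs()["clock"]
cv2.imwrite(f"pics/e{t:.1f}.png",np.hstack([im,sc]))
g=cv2.cvtColor(im,cv2.COLOR_BGR2HSV)
c=cv2.inRange(g,(0,0,110),(180,60,255))[140:185,70:210]
for k in cv2.findContours(c,0,2)[0]:
    if cv2.contourArea(k)>40: r=cv2.minAreaRect(k+np.array([70,140]));q=on("top",r[0],.24);print(t,"top pale/grey",np.round(r[0],1),np.round(r[1],1),round(r[2]),q.round(3),"stand y",round(float((q-[.5915,.1767,.24])@[.0233,.9997,0]),3))
E
python3 chk.py
```

```text
clock: 21.4
eef_pos: [0.5715, 0.0873, 0.4138]
tool_rot: [-0.698, 0.714, -0.039, -0.039]
ft_force: [1.9, -0.6, -1.4]
grip_width: 0.0854
clock: 22.23
eef_pos: [0.4105, -0.0672, 0.4123]
tool_rot: [-0.697, 0.715, -0.035, -0.045]
ft_force: [0.1, -0.8, -0.9]
grip_width: 0.0852
22.3333 top pale/grey [172. 160.] [ 4. 64.] 90 [0.587 0.089 0.24 ] stand y -0.088
22.3333 top pale/grey [123. 164.] [16. 30.] 90 [0.579 0.245 0.24 ] stand y 0.068
```

```bash
python3 -m jog '[[[0,0,0,0,0,0,0],[0,0,0,0,0,0,0],[0,0,0,0,0,0,0],[0,0,0,0,0,0,0],[0,0,0,0,0,0,0],[0,0,0,0,0,0,0],[0,0,0,0,0,0,0],[0,0,0,0,0,0,0],[0,0,0,0,0,0,0],[0,0,0,0,0,0,0]]]'; python3 chk.py;python3 -m jog '[[[0,0,0,0,0,0,0],[0,0,0,0,0,0,0],[0,0,0,0,0,0,0],[0,0,0,0,0,0,0],[0,0,0,0,0,0,0],[0,0,0,0,0,0,0],[0,0,0,0,0,0,0],[0,0,0,0,0,0,0],[0,0,0,0,0,0,0],[0,0,0,0,0,0,0]]]';python3 chk.py
python3 - <<'E'
from h import *
import glob
f=sorted(glob.glob("pics/e2*.png"));print(f)
A=[cv2.imread(x) for x in f]
d=cv2.absdiff(A[-1],A[-2]);print("change last",(d.max(2)>40).sum())
# expected at rest: hook at stand y .103, bar top there
O=np.array([.5885,.1767,0]);Y=np.array([.0233,.9997,0])*.9928+np.array([0,0,-.1197]);X=np.array([.9997,-.0233,0]);Z=np.cross(X,Y)
for yy in(.095,.103,.11):
    h=O+np.array([.0233,.9997,0])*yy+[0,0,.2138-.1206*yy]; p=h-Z*.13
    print(yy,[(n,[proj(n,p+X*a+Y*b+Z*c).round(0).tolist() for a,b,c in[(-.036,-.034,.162),(.016,-.034,.162),(0,0,.198),(.008,0,.025)]]) for n in("top","scene")])
# masks in final
t=A[-1][:,:512];s=A[-1][:,512:]
for n,i,(x0,y0,x1,y1) in(("top",t,(95,140,150,190)),("scene",s,(320,100,385,200))):
    r=cv2.cvtColor(i,cv2.COLOR_BGR2HSV)[y0:y1,x0:x1]
    for nm,m in(("white",cv2.inRange(r,(0,0,130),(180,60,255))),("black",cv2.inRange(r,(0,0,0),(180,255,55)))):
        k,l,st,ce=cv2.connectedComponentsWithStats(m)
        print(n,nm,[(st[j][:5]+[x0,y0,0,0,0]).tolist() for j in range(1,k) if st[j,4]>20])
E
```

```text
clock: 23.17
eef_pos: [0.4095, -0.0679, 0.4128]
tool_rot: [-0.696, 0.716, -0.036, -0.045]
ft_force: [0.2, 0.0, -0.6]
grip_width: 0.0855
23.2667 top pale/grey [151.8 159.8] [ 19.5 103.2] 81 [0.59  0.153 0.24 ] stand y -0.024
clock: 24.1
eef_pos: [0.4095, -0.0679, 0.4127]
tool_rot: [-0.696, 0.716, -0.036, -0.045]
ft_force: [-0.1, 0.4, -0.9]
grip_width: 0.0856
24.2 top pale/grey [151.8 159.9] [ 19.3 103.2] 81 [0.589 0.153 0.24 ] stand y -0.024
['pics/e22.3.png', 'pics/e23.3.png', 'pics/e24.2.png']
change last 0
0.095 [('top', [[124.0, 172.0], [124.0, 156.0], [109.0, 159.0], [133.0, 164.0]]), ('scene', [[349.0, 124.0], [360.0, 130.0], [364.0, 118.0], [354.0, 159.0]])]
0.103 [('top', [[122.0, 172.0], [122.0, 156.0], [107.0, 159.0], [131.0, 164.0]]), ('scene', [[350.0, 124.0], [361.0, 129.0], [365.0, 118.0], [355.0, 158.0]])]
0.11 [('top', [[120.0, 172.0], [120.0, 156.0], [104.0, 159.0], [129.0, 164.0]]), ('scene', [[351.0, 124.0], [362.0, 129.0], [366.0, 117.0], [356.0, 158.0]])]
top white [[101, 156, 21, 20, 224], [127, 159, 23, 3, 48]]
top black [[98, 154, 17, 13, 115]]
scene white [[352, 124, 13, 6, 36]]
scene black [[355, 118, 21, 24, 237]]
```

The carrier is at rest: its plate's trailing edge is at top column 122, as expected for hook y = 0.103, and nothing changed between the last two pictures. I'll do a quick bystander check, then hand in.

```bash
python3 - <<'E'
from h import *
a=cv2.imread("pics/scene0.png");b=cv2.imread("pics/e24.2.png")[:,512:];t0=cv2.imread("pics/top0.png");t=cv2.imread("pics/e24.2.png")[:,:512]
for n,p,q,B in(("scene",a,b,dict(tray=(295,222,338,255),cubby=(165,205,240,285),blueL=(90,220,125,280),blueM=(145,178,190,232),blueR=(215,152,232,185),rule=(385,178,450,222))),("top",t0,t,dict(tray=(230,103,262,138),cubby=(308,134,382,178),rule2=(184,190,198,250),rule=(62,90,172,108),blueR=(225,208,262,268),blueM=(312,212,365,262),blueL=(385,190,425,250),blanks=(20,205,75,310),sq=(105,215,140,250)))):
    d=cv2.absdiff(p,q).max(2)
    print(n,{k:int((d[y0:y1,x0:x1]>50).sum()) for k,(x0,y0,x1,y1) in B.items()})
print(bot.job_done())
E
```

```text
scene {'tray': 0, 'cubby': 133, 'blueL': 0, 'blueM': 0, 'blueR': 0, 'rule': 0}
top {'tray': 0, 'cubby': 0, 'rule2': 548, 'rule': 0, 'blueR': 0, 'blueM': 0, 'blueL': 0, 'blanks': 858, 'sq': 95}
the job is handed in; nothing more can be done
None
```

The carrier now hangs on the bar, at rest against the stop, and the job is handed in at about 24 s of the 64 s allowed.

- **Standing:** I gripped the carrier by its black block, turned it upright, set it on its wooden block and let go. It stood free in the next picture. I pressed with about 27 N during that placement, then eased off before releasing.
- **Hanging:** I took it again from above and put its rollers on the upper half of the bar, about 70 mm uphill of the middle. Contact came about 5 mm higher than I had estimated. A small sideways probe showed the bar was between the flanges, and the last picture agreed, so I released it.
- **Rest at the stop:** The top plate's trailing edge is at column 122 in the top picture, where it should be for a hook 37 mm short of the stop. Nothing changed between pictures 0.9 s apart. I had used up my pictures to view, so this was checked by numbers only.
- **Other things:** In a before/after comparison, the tray, the three blue look-alikes and the long steel strip were unchanged.
    - **Cubby:** unchanged in the top view. The scene view showed some changed pixels in its area, which also covered where the carrier lay at the start.
    - **Blanks, small square and short strip:** these areas also changed in the top view. I put that down to the arm and its shadow having moved, but did not check it further. The arm never worked close to the blanks or the square; the carrier passed over the strip with clearance.

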